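# Make up a weight batch on the sprung check scale

## Task

First find the one blue bearing block left lying in the deep black tote and lay it on the empty pan of the sprung scale. Then lay all the other blue blocks that are in the yellow stock tray on the pan too, and add brass trim bars until the red pointer, with the pan at rest and your hand off it, stands within the green target marker; unused bars stay in (or go back to) the tray. With the pointer in the green and everything released, press the blue log button fully down and let go, leaving the batch on the pan, the pointer in the green and the other things on the bench where they are.

Things in the scene. Friction and masses are not known exactly. Their poses are not given: they have to be found in the camera images.
- pan (a joint): sinking of the scale's pan in m: 0 = empty, top; grows downward, stop at 0.060. Spring 245 N/m, so a block sinks it by about 7.2 mm and a bar by about 6.2 mm; it settles within about a second. The pan only slides straight up and down
- pan_floor (a point): centre of the upper face of the pan floor (moves with the pan; 125 mm above the bench when empty). The steel pan is 250 (own x) x 230 (own y) outside, with a rim 4 thick and 12 high; the point's x, y are the pan's, z up
- pointer (a point): middle of the red pointer, a thin level rod on the far (+x) face of the scale's white column; it rides with the pan. The column stands just beyond the pan's far edge: 30 x 75, 200 high, centre 168 in +x and 55 in +y of the pan's centre (pan axes)
- mark_mid (a point): middle of the green target marker on the column's far face, 8 high: the pointer stands within it when it is at most 4 mm above or below this point. The marker is clamped and differs from start to start. The pointer meets its middle when the pan's joint value equals that of joint mark
- mark (a joint): where the green marker is clamped, in m of pan sinking (same scale as joint pan)
- log (a joint): travel of the blue log button, m: 0 = out, 0.006 = fully down (5 N); springs back. Counts as pressed beyond 4 mm
- log_top (a point): centre of the top of the log button, 32 across, on the ledge beyond the pan; pressed straight down
- tote: black open tote 230 (x) x 220 (y) x 70 high, walls and floor 5 thick, fixed. Origin: centre of its underside. Tote and tray may change sides
- tote_in (a point): centre of the tote's inner floor
- tray_in (a point): centre of the inner floor of the shallow yellow stock tray, 230 (x) x 264 (y) x 16 high outside, walls and floor 4 thick, fixed
- spare: cast bearing block, blue with a dark bore, about 180 g (the true mass of each piece may be 7% off). Foot 96 long (own x) x 34 wide (own y) x 14 high; on its middle a hump 44 long (x) x 30 wide (y) whose sides are upright from 14 to 30 high and whose round top ends 52 above the underside. It can be gripped across the hump either way (30 or 44). Origin: centre of its underside, own z up. This one starts somewhere on the tote's floor, any yaw
- block1: cast bearing block, blue with a dark bore, about 180 g (the true mass of each piece may be 7% off). Foot 96 long (own x) x 34 wide (own y) x 14 high; on its middle a hump 44 long (x) x 30 wide (y) whose sides are upright from 14 to 30 high and whose round top ends 52 above the underside. It can be gripped across the hump either way (30 or 44). Origin: centre of its underside, own z up. Starts in the tray; may be absent (1 to 3 of block1 to block3 are there)
- block2: cast bearing block, blue with a dark bore, about 180 g (the true mass of each piece may be 7% off). Foot 96 long (own x) x 34 wide (own y) x 14 high; on its middle a hump 44 long (x) x 30 wide (y) whose sides are upright from 14 to 30 high and whose round top ends 52 above the underside. It can be gripped across the hump either way (30 or 44). Origin: centre of its underside, own z up. Starts in the tray; may be absent (1 to 3 of block1 to block3 are there)
- block3: cast bearing block, blue with a dark bore, about 180 g (the true mass of each piece may be 7% off). Foot 96 long (own x) x 34 wide (own y) x 14 high; on its middle a hump 44 long (x) x 30 wide (y) whose sides are upright from 14 to 30 high and whose round top ends 52 above the underside. It can be gripped across the hump either way (30 or 44). Origin: centre of its underside, own z up. Starts in the tray; may be absent (1 to 3 of block1 to block3 are there)
- bar1: brass-coloured trim bar 80 long (own x) x 26 wide (own y) x 28 high, about 155 g (up to 7% off). Origin: centre of its underside, own z up. Starts in the tray; may be absent (4 or 5 of bar1 to bar5 are there)
- bar2: brass-coloured trim bar 80 long (own x) x 26 wide (own y) x 28 high, about 155 g (up to 7% off). Origin: centre of its underside, own z up. Starts in the tray; may be absent (4 or 5 of bar1 to bar5 are there)
- bar3: brass-coloured trim bar 80 long (own x) x 26 wide (own y) x 28 high, about 155 g (up to 7% off). Origin: centre of its underside, own z up. Starts in the tray; may be absent (4 or 5 of bar1 to bar5 are there)
- bar4: brass-coloured trim bar 80 long (own x) x 26 wide (own y) x 28 high, about 155 g (up to 7% off). Origin: centre of its underside, own z up. Starts in the tray; may be absent (4 or 5 of bar1 to bar5 are there)
- bar5: brass-coloured trim bar 80 long (own x) x 26 wide (own y) x 28 high, about 155 g (up to 7% off). Origin: centre of its underside, own z up. Starts in the tray; may be absent (4 or 5 of bar1 to bar5 are there)
- tape: loose bystander: roll of tape, 100 across, 48 high; origin under its centre
- mug: loose bystander: blue mug, 80 across, 90 high; origin under its centre
- driver: loose bystander: screwdriver lying on the bench at the far right; origin on the bench under it
- spanner: loose bystander: spanner lying beyond the scale; origin on the bench under it

How it is judged (in metres and radians):
On the way, in this order (a step that is already met when the one before it is completed fails the run):
1. the block from the tote lies on the pan, before any other piece (x of spare in the frame of pan_floor between -0.125 and 0.125 m and y of spare in the frame of pan_floor between -0.115 and 0.115 m and z of spare in the frame of pan_floor between -0.01 and 0.06 m and value of joint pan below 0.01 m), for 0.2 s.
2. all blue blocks lie on the pan, and with nothing held and the pan at rest the pointer stands within the green marker (x of spare in the frame of pan_floor between -0.125 and 0.125 m and y of spare in the frame of pan_floor between -0.115 and 0.115 m and z of spare in the frame of pan_floor between -0.01 and 0.06 m and x of block1 in the frame of pan_floor between -0.125 and 0.125 m and y of block1 in the frame of pan_floor between -0.115 and 0.115 m and z of block1 in the frame of pan_floor between -0.01 and 0.06 m and x of block2 in the frame of pan_floor between -0.125 and 0.125 m and y of block2 in the frame of pan_floor between -0.115 and 0.115 m and z of block2 in the frame of pan_floor between -0.01 and 0.06 m and x of block3 in the frame of pan_floor between -0.125 and 0.125 m and y of block3 in the frame of pan_floor between -0.115 and 0.115 m and z of block3 in the frame of pan_floor between -0.01 and 0.06 m and z of pointer in the frame of mark_mid between -0.004 and 0.004 m and velocity of joint pan between -0.01 and 0.01 m/s and contact force between the fingers and anything else below 0.5 N), for 0.5 s.
3. the log button is pressed down with the pointer in the green (value of joint log above 0.004 m and z of pointer in the frame of mark_mid between -0.004 and 0.004 m), for 0.05 s.
At the end, for the whole second after the job is handed in: every blue block present lies on the pan; every bar present lies on the pan or in the tray; the pan is at rest with the pointer within 4 mm of the middle of the green marker; the log button is out again (x of spare in the frame of pan_floor between -0.125 and 0.125 m and y of spare in the frame of pan_floor between -0.115 and 0.115 m and z of spare in the frame of pan_floor between -0.01 and 0.06 m and x of block1 in the frame of pan_floor between -0.125 and 0.125 m and y of block1 in the frame of pan_floor between -0.115 and 0.115 m and z of block1 in the frame of pan_floor between -0.01 and 0.06 m and x of block2 in the frame of pan_floor between -0.125 and 0.125 m and y of block2 in the frame of pan_floor between -0.115 and 0.115 m and z of block2 in the frame of pan_floor between -0.01 and 0.06 m and x of block3 in the frame of pan_floor between -0.125 and 0.125 m and y of block3 in the frame of pan_floor between -0.115 and 0.115 m and z of block3 in the frame of pan_floor between -0.01 and 0.06 m and ((x of bar1 in the frame of pan_floor between -0.125 and 0.125 m and y of bar1 in the frame of pan_floor between -0.115 and 0.115 m and z of bar1 in the frame of pan_floor between -0.01 and 0.06 m) or (x of bar1 in the frame of tray_in between -0.115 and 0.115 m and y of bar1 in the frame of tray_in between -0.132 and 0.132 m and z of bar1 in the frame of tray_in between -0.01 and 0.06 m)) and ((x of bar2 in the frame of pan_floor between -0.125 and 0.125 m and y of bar2 in the frame of pan_floor between -0.115 and 0.115 m and z of bar2 in the frame of pan_floor between -0.01 and 0.06 m) or (x of bar2 in the frame of tray_in between -0.115 and 0.115 m and y of bar2 in the frame of tray_in between -0.132 and 0.132 m and z of bar2 in the frame of tray_in between -0.01 and 0.06 m)) and ((x of bar3 in the frame of pan_floor between -0.125 and 0.125 m and y of bar3 in the frame of pan_floor between -0.115 and 0.115 m and z of bar3 in the frame of pan_floor between -0.01 and 0.06 m) or (x of bar3 in the frame of tray_in between -0.115 and 0.115 m and y of bar3 in the frame of tray_in between -0.132 and 0.132 m and z of bar3 in the frame of tray_in between -0.01 and 0.06 m)) and ((x of bar4 in the frame of pan_floor between -0.125 and 0.125 m and y of bar4 in the frame of pan_floor between -0.115 and 0.115 m and z of bar4 in the frame of pan_floor between -0.01 and 0.06 m) or (x of bar4 in the frame of tray_in between -0.115 and 0.115 m and y of bar4 in the frame of tray_in between -0.132 and 0.132 m and z of bar4 in the frame of tray_in between -0.01 and 0.06 m)) and ((x of bar5 in the frame of pan_floor between -0.125 and 0.125 m and y of bar5 in the frame of pan_floor between -0.115 and 0.115 m and z of bar5 in the frame of pan_floor between -0.01 and 0.06 m) or (x of bar5 in the frame of tray_in between -0.115 and 0.115 m and y of bar5 in the frame of tray_in between -0.132 and 0.132 m and z of bar5 in the frame of tray_in between -0.01 and 0.06 m)) and z of pointer in the frame of mark_mid between -0.004 and 0.004 m and velocity of joint pan between -0.01 and 0.01 m/s and value of joint log below 0.002 m); the robot touches nothing.
It fails at once if the tape is shoved more than 4 cm (distance of tape from where it was at the start of the episode above 0.04 m).
It fails at once if the mug is shoved more than 4 cm (distance of mug from where it was at the start of the episode above 0.04 m).
It fails at once if the driver is shoved more than 4 cm (distance of driver from where it was at the start of the episode above 0.04 m).
It fails at once if the spanner is shoved more than 4 cm (distance of spanner from where it was at the start of the episode above 0.04 m).
Of block1, block2, block3 only 1 to 3 are there at a start; the rules pass over those that are not, and their reading is None.
Of bar1, bar2, bar3, bar4, bar5 only 4 to 5 are there at a start; the rules pass over those that are not, and their reading is None.
At some moment in a run one of spare, block1, block2, block3 may be knocked a few centimetres aside while the robot is not near it.
Once in a run the grip may slacken for a moment while it holds something.
It also fails if it takes over 210 s, if anything falls off the work surface, if the arm or the gripper's body presses on something with over 40 N, if the wrist force passes 120 N, or if a joint passes its speed limit or range.

## Robot

A 7-joint arm with a two-finger parallel gripper is mounted at the origin on the work surface. World frame = base frame: x ahead of the robot, y to its left, z up, the work surface at z = 0. Lengths are in m, angles in degrees, forces in N, time in s.
With the tool pointing down it reaches from about 0.4 to 0.85 m from the base axis. Payload 4.5 kg.
Tool frame: the origin (TCP) lies midway between the tips of the shut fingers; the grasp point (between the pads) lies 19 mm behind it; z points along the fingers, y is the direction in which the jaws open and shut (so a half turn about z gives the same grasp; the last joint's range is limited). The gripper opens to 88 mm and grips with 3 to 60 N. Pads are 18 mm wide; open, the fingers measure 123 mm over their backs; the gripper's body (75 mm by 187 mm) begins 45 mm behind the grasp point.
Start: joints at [72.582, 39.483, -11.15, 89.685, 9.013, 51.709, -12.324], TCP at [0.207, -0.59, 0.239] pointing down, gripper open.
Joint ranges: [-172.22, 172.22], [-26.19, 119.32], [-84.43, 86.54], [7.71, 146.69], [-57.33, 237.33], [2.42, 119.75], [-152.13, 152.13]. Speed limits (degrees/s): [147.25, 147.25, 180, 180, 180, 180, 180].

## Interface

Orientations are given as [roll, pitch, yaw] about the fixed x, y, z axes, in that order (R = Rz(yaw) Ry(pitch) Rx(roll)).
In Python, from rig import ctrl, viewer, finish_job gives the robot as it stands.
- The arm moves only by the shell command python3 -m creep 'ROWS' [FORCE]. ROWS is JSON, a list of rows, each an object with "linear": the shift along the tool's x, y, z in cm, a list of three; "dr": the turn, a rotation vector about the tool's x, y, z in rad, a list of three; "jaw": the finger opening in cm, from 0 to 8.81. A call has 1 to 5 rows; each row is the pose to reach, as a shift and turn from the pose commanded when the call began, along the tool's axes at that moment; what a row does not reach only later rows make up. A row lasts 1/8 s, in which the tool goes at most 62.5 mm and 10.7 degrees, less where a joint would pass 70% of its speed; a pose out of reach is approached as far as the arm can. A call with a gripper value outside its range is refused whole. The fingers move at their own pace and stop on an object; FORCE is the grip in N (left out, the last holds). Time passes only in rows, so rows that repeat a pose let the fingers close. It gives the time, the measured TCP pose, the force and the opening at its end, in the units of the state.
- ctrl.read_state(): the state, without advancing time (a new reading comes with each control period).
- viewer.read_camera(name): name is "scene" or "top"; returns a dict with "image" (480x640x3 uint8, red, green, blue), "intrinsics" (3x3 intrinsics, pixels), "world_from_camera" (4x4, takes a point from camera to world coordinates). Camera axes: x right, y down, z forward; pixel columns grow to the right and rows downward; lengths in m; the calibration is good to about 2 mm. A picture is of the moment at which its call begins. There is no depth.
- finish_job(): hands the job in, once; it reports no verdict.
Trained networks look in a picture, given as the dict that the camera call returned (one of the last four; its "shot" number tells which), for a name from the list of things; names that differ only in an ending like _2 or _b are one class to them, and where a whole thing is asked for, a point or a joint stands for the part that bears it (a point fixed in the world has none). Each returns a list of dicts, best first, with "p" (0 to 1); they miss things now and then, are a little off and sometimes report something else, mostly with a low value. They report only what shows in the picture. A call takes as long as a camera call.
- viewer.spot_in(target, picture): "centre" ([x, y, z] in m, in world coordinates, good to about 4 mm: the middle of the surface that is visible of it).
The state is a dict: "clock": time; "joint_positions": joint angles; "qvel": joint speeds; "joint_efforts": joint torques, N m; "position": TCP position; "orientation": TCP orientation; "wrist_force": force on the tool from outside, world axes, zero at the start; "moment": the same for the moment, N m; "finger_gap": finger opening in m.
Only numpy, scipy, OpenCV 4.12 (cv2) and the standard library are available. Lean on these libraries where they do the work, as an engineer would, in place of code of your own. Each camera call takes 0.05 s, during which the arm holds its last target. There are 200 camera calls.

## Working session

There is one attempt and no reset: what is moved stays moved. The work goes in short steps, Python scripts to look and compute and a shell command to move; the robot and the scene stay as the last step left them, time stands still between calls to the robot, and variables do not carry over. Pictures are saved under pics/ and viewed, about 12 in all and at most 16, crops included, and the job is handed in when it is done.

```bash
mkdir -p pics; ls
cat > h.py <<'E'
import numpy as np, cv2
from rig import ctrl, viewer
from scipy.spatial.transform import Rotation as R
def shot(cam,fn=None,crop=None,scale=1):
    p=viewer.read_camera(cam)
    if fn:
        im=p["image"][:,:,::-1]
        if crop: im=im[crop[1]:crop[3],crop[0]:crop[2]]
        cv2.imwrite("pics/"+fn,cv2.resize(im,None,fx=scale,fy=scale,interpolation=cv2.INTER_CUBIC))
    return p
def ray(p,u,v,z):
    K=np.array(p["intrinsics"]);T=np.array(p["world_from_camera"])
    d=T[:3,:3]@np.linalg.solve(K,[u,v,1]);o=T[:3,3]
    return o+d*(z-o[2])/d[2]
def proj(p,x):
    K=np.array(p["intrinsics"]);T=np.array(p["world_from_camera"])
    c=K@(T[:3,:3].T@(np.array(x)-T[:3,3]));return c[:2]/c[2]
def tool(target,s=None):
    "world target TCP -> shift along tool axes, cm"
    s=s or ctrl.read_state();r=R.from_euler('xyz',s["orientation"],degrees=True)
    return np.round(r.inv().apply(np.array(target)-s["position"])*100,2)
E
python3 - <<'E'
from h import *
s=ctrl.read_state();print(s)
for c in("top","scene"):
    p=shot(c,c+"0.png");print(c,np.round(p["world_from_camera"],3).tolist(),p["intrinsics"])
    for n in("spare","block1","bar1","pan","pan_floor","pointer","mark_mid","log_top","tote","tray_in","tape","mug","driver","spanner"):
        try: print(n,[(round(d["p"],2),np.round(d["centre"],3).tolist()) for d in viewer.spot_in(n,p)][:8])
        except Exception as e: print(n,e)
E
```

```text
pics
{'clock': 0.0, 'joint_positions': array([ 72.58188062,  39.5327246 , -11.14534153,  89.74502024,
         9.01268121,  51.70918568, -12.32292509]), 'qvel': array([-0.05467715,  0.08169911,  0.08006636, -0.01040545,  0.04945589,
       -0.00436162, -0.01495833]), 'joint_efforts': array([ 1.88676368e-04, -5.27568519e+01, -1.26710437e+00, -1.53432673e+01,
       -5.26467303e-02,  6.40084036e-03,  1.59593210e-04]), 'position': array([ 0.20688197, -0.58909489,  0.23791456]), 'orientation': array([-1.79895249e+02,  7.37469980e-03,  1.93613998e+01]), 'wrist_force': array([-0.00349906, -0.07916747, -0.2970561 ]), 'moment': array([-0.03652872, -0.04996345, -0.0081126 ]), 'finger_gap': 0.08809495040019756}
top [[-0.005, -0.998, 0.055, 0.509], [-1.0, 0.004, -0.023, 0.02], [0.023, -0.055, -0.998, 1.465], [0.0, 0.0, 0.0, 1.0]] [[604.47514446   0.         321.32527426]
 [  0.         604.47514446 233.61202975]
 [  0.           0.           1.        ]]
spare [(0.72, [0.53, 0.317, 0.022])]
block1 [(0.91, [0.456, -0.416, 0.018]), (0.73, [0.455, -0.228, 0.016])]
bar1 [(0.89, [0.56, -0.29, 0.03])
[... 1154 characters left out ...]
0.005, 0.125])]
bar1 [(0.83, [0.567, -0.344, 0.031]), (0.76, [0.453, -0.349, 0.022]), (0.74, [0.566, -0.405, 0.03])]
pan [(0.72, [0.514, 0.002, 0.13]), (0.3, [0.563, -0.406, 0.025])]
pan_floor [(0.61, [0.51, 0.0, 0.126])]
pointer [(0.86, [0.512, 0.005, 0.126])]
mark_mid [(0.71, [0.568, -0.341, 0.029]), (0.42, [0.455, -0.348, 0.021])]
log_top [(0.47, [0.679, -0.061, 0.062])]
tote [(0.69, [0.496, 0.324, 0.028])]
tray_in [(0.8, [0.593, -0.316, 0.007]), (0.42, [0.512, 0.007, 0.123])]
tape [(0.91, [0.722, 0.258, 0.033])]
mug [(0.76, [0.753, -0.211, 0.058])]
driver [(0.55, [0.669, -0.395, 0.025]), (0.21, [0.593, -0.317, 0.007])]
spanner [(0.96, [0.782, 0.07, 0.012]), (0.74, [0.494, 0.321, 0.022])]
```

View pics/top0.png

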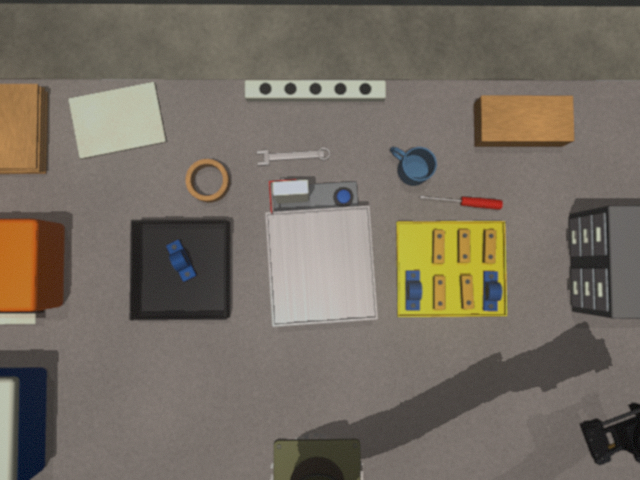

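View pics/scene0.png

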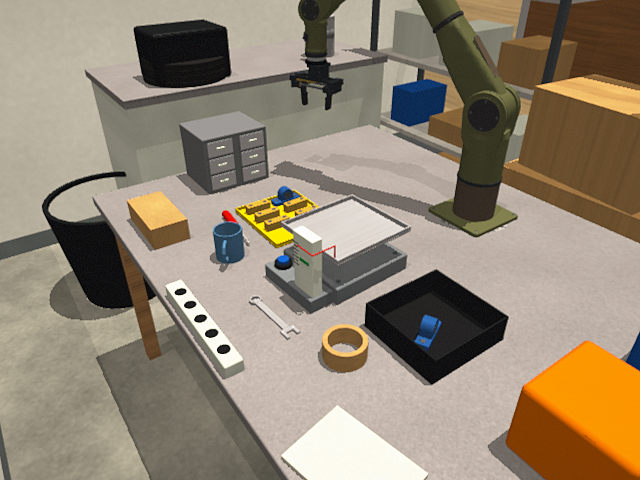

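The tote block is at px (181,260) in the top view. The tray (right) holds two blocks at (415,290) and (492,290), plus 5 bars. All tray pieces lie along x. The pan is empty. Next I'll measure the geometry and zoom in on the pointer.

Run:
```python
from h import *
p=shot("top");im=p["image"];hsv=cv2.cvtColor(im,cv2.COLOR_RGB2HSV)
m=cv2.inRange(hsv,(100,120,40),(125,255,255))
def comps(m,zs,amin=40):
    n,l,st,c=cv2.connectedComponentsWithStats(m)
    for i in range(1,n):
        if st[i,4]<amin: continue
        pts=np.argwhere(l==i)[:,::-1].astype(np.float32)
        r=cv2.minAreaRect(pts);b=cv2.boxPoints(r)
        w=np.array([ray(p,u,v,zs) for u,v in b])
        e=[w[1]-w[0],w[2]-w[1]];k=int(np.linalg.norm(e[1])>np.linalg.norm(e[0]));L=e[k]
        print(np.round(r[0],1),st[i,4],"ctr",np.round(w.mean(0),4)," size",np.round([np.linalg.norm(x) for x in e],3),"yaw",round(np.degrees(np.arctan2(L[1],L[0])),1))
print("blue");comps(m,.02)
print("brass");mb=cv2.inRange(hsv,(10,70,90),(22,230,255));mb[:200]=0;mb[:,:395]=0;mb[:,510:]=0;mb[322:]=0;comps(mb,.032)
print("yellow");my=cv2.inRange(hsv,(24,180,80),(35,255,255));my=cv2.morphologyEx(my,cv2.MORPH_CLOSE,np.ones((45,45)));comps(my,.016,2000)
print("pan");mp=cv2.inRange(hsv,(0,0,150),(180,40,255));mp[:200]=0;mp[340:]=0;mp[:,:255]=0;mp[:,385:]=0;comps(mp,.137,2000)
t=im[205:330,120:245];y=im[205:330,390:515]
q=viewer.read_camera("scene");s=q["image"][215:305,255:345]
a=np.hstack([cv2.resize(z,(400,400),interpolation=cv2.INTER_CUBIC) for z in (t,s)])
cv2.imwrite("pics/z1.png",a[:,:,::-1])
```

```text
blue
[343. 196.] 133 ctr [ 0.6791 -0.0657  0.02  ]  size [0.029 0.029] yaw 179.6
[179.5 260.7] 530 ctr [0.5254 0.3243 0.02  ]  size [0.041 0.096] yaw -154.1
[412.5 275.5] 57 ctr [ 0.4874 -0.231   0.02  ]  size [0.026 0.017] yaw -90.3
[495.  292.5] 126 ctr [ 0.4458 -0.429   0.02  ]  size [0.024 0.031] yaw 178.8
[415.  291.5] 56 ctr [ 0.4492 -0.2365  0.02  ]  size [0.024 0.017] yaw -90.3
[412.5 304. ] 57 ctr [ 0.4195 -0.2301  0.02  ]  size [0.026 0.019] yaw -90.3
[489.5 304.5] 78 ctr [ 0.4172 -0.4151  0.02  ]  size [0.027 0.021] yaw -90.3
[ 22.5 423.5] 2884 ctr [0.1489 0.6849 0.02  ]  size [0.104 0.255] yaw -178.8
brass
[438.5 245.5] 349 ctr [ 0.5587 -0.292   0.032 ]  size [0.026 0.079] yaw 179.1
[463.5 245.5] 359 ctr [ 0.5584 -0.3519  0.032 ]  size [0.026 0.079] yaw 178.9
[489.5 245.5] 350 ctr [ 0.5582 -0.4144  0.032 ]  size [0.026 0.079] yaw 178.8
[466.7 291.5] 362 ctr [ 0.4492 -0.3577  0.032 ]  size [0.027 0.079] yaw -177.5
[439.  292.5] 354 ctr [ 0.4471 -0.2915  0.032 ]  size [0.024 0.078] yaw 179.1
yellow
[451.  268.5] 9992 ctr [ 0.5042 -0.3251  0.016 ]  size [0.262 0.224] yaw -90.2
pan
[320.8 265.7] 11798 ctr [ 0.5123 -0.0091  0.137 ]  size [0.234 0.252] yaw -176.6
```

View pics/z1.png

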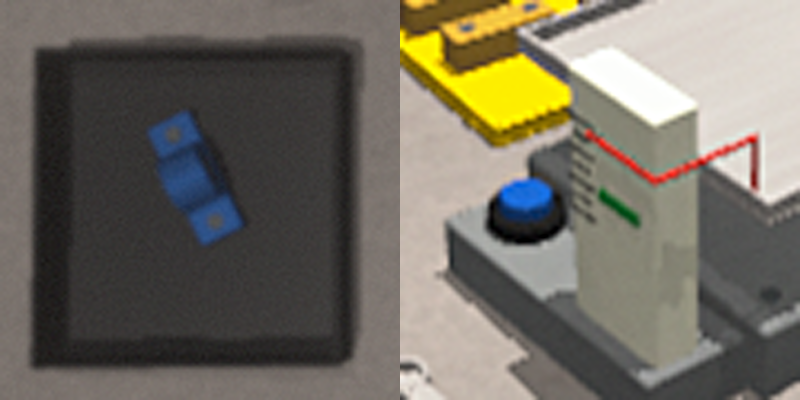

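The red pointer is about 10.6 px above the green marker, so the mark is at roughly 30 mm. That means 3 blocks plus 1 or 2 bars. I'll go for the tote block now.

```bash
python3 -m creep '[{"linear":[4,-2,0],"dr":[0,0,-0.05],"jaw":6},{"linear":[18.6,-8.8,0],"dr":[0,0,-0.115],"jaw":6},{"linear":[18.6,-8.8,0],"dr":[0,0,-0.115],"jaw":6},{"linear":[18.6,-8.8,0],"dr":[0,0,-0.115],"jaw":6},{"linear":[18.6,-8.8,0],"dr":[0,0,-0.115],"jaw":6}]' 20
python3 -m creep '[{"linear":[16,-11,0],"dr":[0,0,0],"jaw":6},{"linear":[16,-11,0],"dr":[0,0,0],"jaw":6},{"linear":[16,-11,0],"dr":[0,0,0],"jaw":6},{"linear":[16,-11,0],"dr":[0,0,0],"jaw":6},{"linear":[16,-11,0],"dr":[0,0,0],"jaw":6}]'
python3 -c "
from h import *
print(tool([.5265,.3215,.24]))
p=shot('top')
print([ray(p,u,v,.019) for u,v in((174.1,246.6),(187.2,273.8))])"
```

```text
clock: 2.22
position: [0.3568, -0.4421, 0.239]
orientation: [-180.0, -0.1, 26.3]
wrist_force: [-0.2, -0.3, 1.0]
finger_gap: 0.0599
clock: 2.85
position: [0.4487, -0.2774, 0.2388]
orientation: [180.0, 0.1, 25.9]
wrist_force: [-0.2, -0.6, -0.5]
finger_gap: 0.06
[ 33.16 -50.48  -0.2 ]
[array([0.55895154, 0.33759833, 0.019     ]), array([0.49417561, 0.30608101, 0.019     ])]
```

```bash
for i in 1 2; do python3 -m creep '[{"linear":[16.5,-25,0],"dr":[0,0,0],"jaw":6},{"linear":[16.5,-25,0],"dr":[0,0,0],"jaw":6},{"linear":[16.5,-25,0],"dr":[0,0,0],"jaw":6},{"linear":[16.5,-25,0],"dr":[0,0,0],"jaw":6},{"linear":[16.5,-25,0],"dr":[0,0,0],"jaw":6}]'; done
python3 - <<'E'
from h import *
print(tool([.5266,.3218,.024]))
p=shot('top','t1.png',(120,200,320,330),4)
print([(d["p"],d["centre"]) for d in viewer.spot_in("spare",p)])
E
```

```text
clock: 3.52
position: [0.4887, 0.0205, 0.2388]
orientation: [179.9, -0.0, 25.8]
wrist_force: [1.6, -0.1, 0.1]
finger_gap: 0.0597
clock: 4.15
position: [0.529, 0.3178, 0.2386]
orientation: [179.9, -0.0, 25.8]
wrist_force: [-0.0, -0.7, -0.5]
finger_gap: 0.0604
[-0.06 -0.49 21.46]
[(0.52, [0.5044, 0.3075, 0.0203])]
```

```bash
python3 -m creep '[{"linear":[-0.05,-0.5,5],"dr":[0,0,0],"jaw":5},{"linear":[-0.05,-0.5,11],"dr":[0,0,0],"jaw":5},{"linear":[-0.05,-0.5,16],"dr":[0,0,0],"jaw":5},{"linear":[-0.05,-0.5,20],"dr":[0,0,0],"jaw":5},{"linear":[-0.05,-0.5,21.4],"dr":[0,0,0],"jaw":5}]'
python3 -c "
from h import *
print(tool([.5266,.3218,.024]));shot('scene','s1.png',(340,240,540,390),4)"
```

```text
clock: 4.88
position: [0.5249, 0.318, 0.0223]
orientation: [179.8, 0.2, 25.7]
wrist_force: [0.6, 0.1, -0.0]
finger_gap: 0.0499
[ 0.31 -0.26 -0.17]
```

View pics/s1.png

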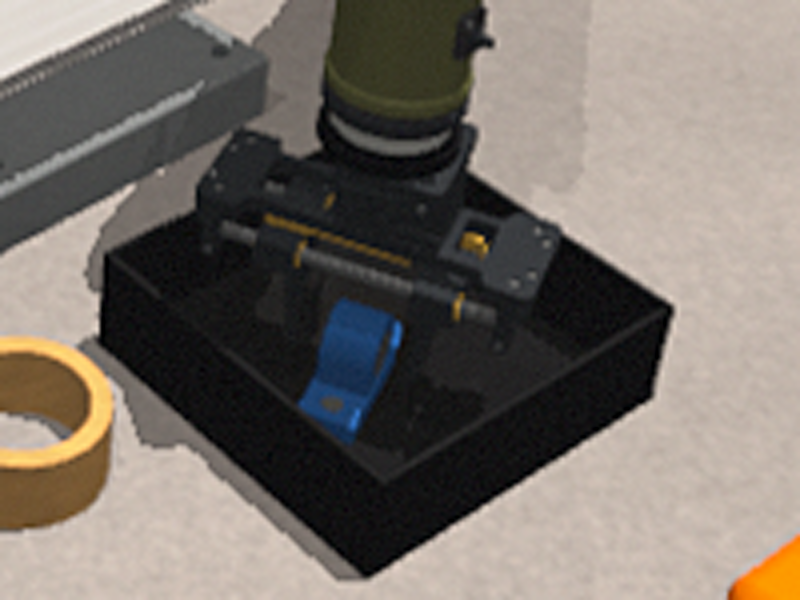

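```bash
python3 -m creep '[{"linear":[0.3,-0.25,0],"dr":[0,0,0],"jaw":5},{"linear":[0.3,-0.25,0],"dr":[0,0,0],"jaw":2},{"linear":[0.3,-0.25,0],"dr":[0,0,0],"jaw":2},{"linear":[0.3,-0.25,0],"dr":[0,0,0],"jaw":2},{"linear":[0.3,-0.25,0],"dr":[0,0,0],"jaw":2}]' 30
python3 -m creep '[{"linear":[0,0,0],"dr":[0,0,0],"jaw":2},{"linear":[0,0,-2],"dr":[0,0,0],"jaw":2},{"linear":[0,0,-7],"dr":[0,0,0],"jaw":2},{"linear":[0,0,-13],"dr":[0,0,0],"jaw":2},{"linear":[0,0,-18],"dr":[0,0,0],"jaw":2}]' 30
python3 -m creep '[{"linear":[0,0,-3.5],"dr":[0,0,0],"jaw":2},{"linear":[0,0,-3.5],"dr":[0,0,0],"jaw":2}]'
```

```text
clock: 5.55
position: [0.5274, 0.3255, 0.0261]
orientation: [180.0, -0.1, 25.9]
wrist_force: [1.5, -2.1, 6.9]
finger_gap: 0.0296
clock: 6.18
position: [0.5258, 0.3261, 0.208]
orientation: [-180.0, -0.1, 26.0]
wrist_force: [0.6, 0.9, -1.5]
finger_gap: 0.0297
clock: 6.42
position: [0.5273, 0.327, 0.2434]
orientation: [-179.9, -0.4, 26.0]
wrist_force: [-0.2, 0.1, -2.3]
finger_gap: 0.03
```

```bash
python3 -m creep '[{"linear":[-4,4,0],"dr":[0,0,0.1],"jaw":2},{"linear":[-8,8.5,0],"dr":[0,0,0.25],"jaw":2},{"linear":[-12,13,0],"dr":[0,0,0.394],"jaw":2},{"linear":[-16,17.5,0],"dr":[0,0,0.394],"jaw":2},{"linear":[-18.7,20.4,0],"dr":[0,0,0.394],"jaw":2}]'
python3 -m creep '[{"linear":[0,0,1],"dr":[0,0,0],"jaw":2},{"linear":[0,0,2],"dr":[0,0,0],"jaw":2}]'
python3 -c "
from h import *
print(tool([.448,.0622,.149]))"
```

```text
clock: 7.05
position: [0.4446, 0.0574, 0.2387]
orientation: [179.9, 0.2, 3.2]
wrist_force: [0.6, 0.5, -1.3]
finger_gap: 0.0299
clock: 7.3
position: [0.447, 0.0612, 0.2187]
orientation: [-180.0, 0.0, 3.4]
wrist_force: [0.3, 1.0, -1.9]
finger_gap: 0.0297
[ 0.12 -0.09  6.97]
```

```bash
python3 -m creep '[{"linear":[0,0,4],"dr":[0,0,0],"jaw":2},{"linear":[0,0,6.5],"dr":[0,0,0],"jaw":2},{"linear":[0,0,7.3],"dr":[0,0,0],"jaw":2},{"linear":[0,0,7.6],"dr":[0,0,0],"jaw":2},{"linear":[0,0,7.6],"dr":[0,0,0],"jaw":2}]'
python3 -m creep '[{"linear":[0,0,0],"dr":[0,0,0],"jaw":4.2},{"linear":[0,0,0],"dr":[0,0,0],"jaw":4.2},{"linear":[0,0,0],"dr":[0,0,0],"jaw":4.2},{"linear":[0,0,-6],"dr":[0,0,0],"jaw":4.2},{"linear":[0,0,-10],"dr":[0,0,0],"jaw":4.2}]'
python3 - <<'E'
from h import *
p=shot('scene','s2.png',(240,180,440,330),4)
s=ctrl.read_state()
p=viewer.read_camera('top')
for n in("block1","bar1"):print([(round(d["p"],2),np.round(d["centre"],3)) for d in viewer.spot_in(n,p)])
E
```

```text
clock: 7.92
position: [0.4478, 0.061, 0.1441]
orientation: [-180.0, -0.1, 3.4]
wrist_force: [-0.1, -0.2, -1.4]
finger_gap: 0.0299
clock: 8.55
position: [0.4475, 0.0604, 0.2454]
orientation: [-180.0, -0.0, 3.4]
wrist_force: [1.4, 1.0, -0.9]
finger_gap: 0.0423
[(0.79, array([ 0.451, -0.416,  0.017])), (0.68, array([ 0.455, -0.228,  0.017]))]
[(0.96, array([ 0.557, -0.411,  0.03 ])), (0.88, array([ 0.451, -0.356,  0.036])), (0.87, array([ 0.452, -0.294,  0.033])), (0.74, array([ 0.56 , -0.35 ,  0.032])), (0.69, array([ 0.562, -0.291,  0.031]))]
```

View pics/s2.png

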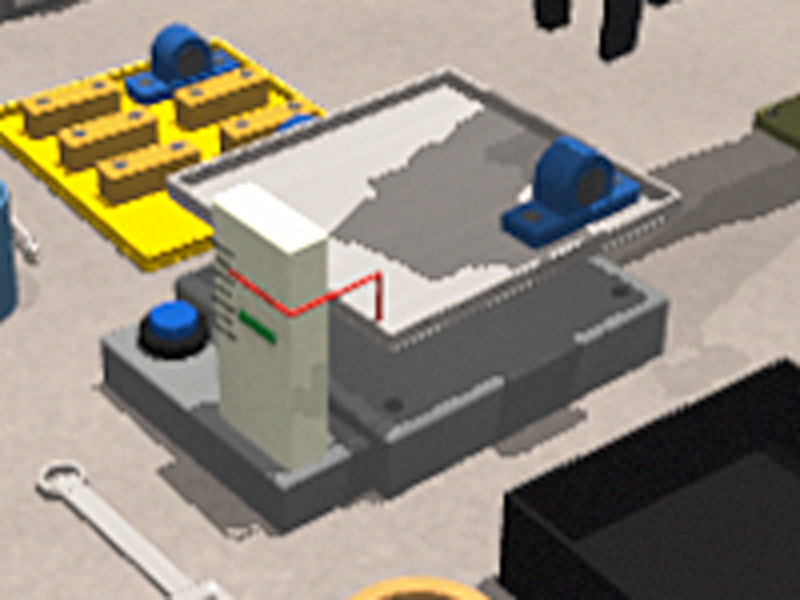

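The spare lies flat in the near-left corner of the pan, and the pointer sits just above the green marker. Next is the tray block at (0.4535,-0.2305).

```bash
python3 -m creep '[{"linear":[-0.3,6,0],"dr":[0,0,0.03],"jaw":4.5},{"linear":[-0.6,12,0],"dr":[0,0,0.06],"jaw":4.5},{"linear":[-0.8,18,0],"dr":[0,0,0.06],"jaw":4.5},{"linear":[-1,24,0],"dr":[0,0,0.06],"jaw":4.5},{"linear":[-1.1,29.1,0],"dr":[0,0,0.06],"jaw":4.5}]'
python3 -m creep '[{"linear":[0,0,5],"dr":[0,0,0],"jaw":4.5},{"linear":[0,0,10],"dr":[0,0,0],"jaw":4.5},{"linear":[0,0,12],"dr":[0,0,0],"jaw":4.5},{"linear":[0,0,12],"dr":[0,0,0],"jaw":4.5}]'
python3 - <<'E'
from h import *
S=[ctrl.read_state()]
p=shot('scene','s3.png',(200,150,360,270),5)
print(S[0]["orientation"],tool([.4535,-.2305,.026]))
for n in("block1",):print([(round(d["p"],2),np.round(d["centre"],3)) for d in viewer.spot_in(n,p)])
E
```

```text
clock: 9.38
position: [0.4521, -0.2328, 0.2421]
orientation: [-180.0, 0.2, -0.1]
wrist_force: [0.2, 0.5, 0.1]
finger_gap: 0.045
clock: 9.88
position: [0.4514, -0.2298, 0.1212]
orientation: [-179.9, 0.3, -0.1]
wrist_force: [0.6, -0.2, 0.3]
finger_gap: 0.045
[-1.79863087e+02  3.29984371e-01 -5.76590983e-02] [0.14 0.04 9.65]
[(0.79, array([ 0.464, -0.405,  0.026])), (0.23, array([0.498, 0.32 , 0.016]))]
```

View pics/s3.png

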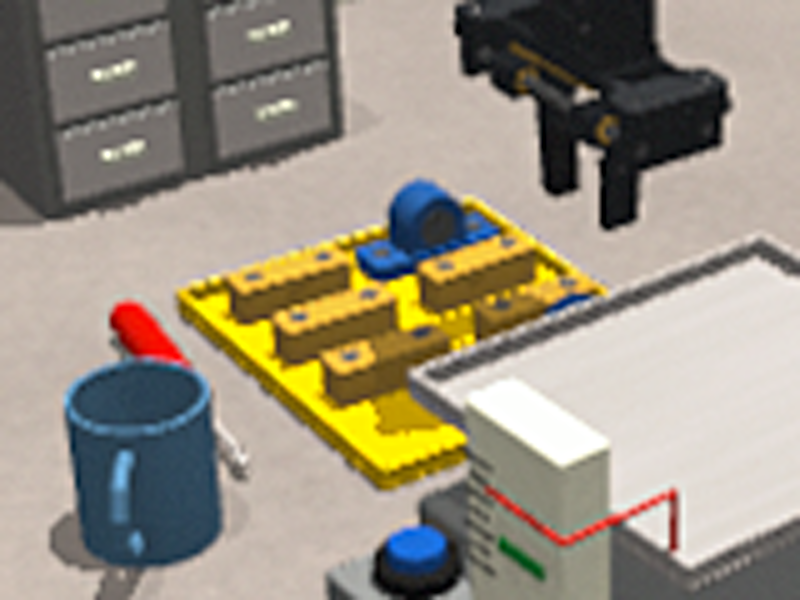

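Block B and the bars are untouched. The arm is clear above block A. Its body will pass about 9 mm from the pan edge, so I'll bias it 1.5 mm away.

```bash
python3 -m creep '[{"linear":[0.15,0.2,3],"dr":[0,0,0],"jaw":4.6},{"linear":[0.15,0.2,6],"dr":[0,0,0],"jaw":4.6},{"linear":[0.15,0.2,8.5],"dr":[0,0,0],"jaw":4.6},{"linear":[0.15,0.2,9.6],"dr":[0,0,0],"jaw":4.6},{"linear":[0.15,0.2,9.6],"dr":[0,0,0],"jaw":4.6}]'
python3 -m creep '[{"linear":[0,0,0],"dr":[0,0,0],"jaw":2},{"linear":[0,0,0],"dr":[0,0,0],"jaw":2},{"linear":[0,0,0],"dr":[0,0,0],"jaw":2},{"linear":[0,0,0],"dr":[0,0,0],"jaw":2}]' 30
python3 -m creep '[{"linear":[0,0,-2],"dr":[0,0,0],"jaw":2},{"linear":[0,0,-7],"dr":[0,0,0],"jaw":2},{"linear":[0,0,-13],"dr":[0,0,0],"jaw":2},{"linear":[0,0,-19],"dr":[0,0,0],"jaw":2},{"linear":[0,0,-21.5],"dr":[0,0,0],"jaw":2}]'
python3 -c "
from h import *
print(tool([.456,-.0877,.24]))"
```

```text
clock: 10.6
position: [0.4551, -0.2328, 0.028]
orientation: [180.0, -0.0, -0.1]
wrist_force: [0.3, 0.1, -0.3]
finger_gap: 0.046
clock: 11.1
position: [0.4555, -0.2329, 0.0287]
orientation: [180.0, -0.1, -0.1]
wrist_force: [-0.4, 0.6, 6.3]
finger_gap: 0.0299
clock: 11.72
position: [0.4558, -0.2332, 0.2463]
orientation: [179.9, -0.3, -0.1]
wrist_force: [0.5, -0.5, -3.0]
finger_gap: 0.0298
[-1.000e-02 -1.456e+01  5.900e-01]
```

```bash
python3 -m creep '[{"linear":[0,-5,0],"dr":[0,0,-0.03],"jaw":2},{"linear":[0.1,-10,0],"dr":[0,0,-0.06],"jaw":2},{"linear":[0.1,-14.5,0],"dr":[0,0,-0.06],"jaw":2},{"linear":[0.1,-14.5,0],"dr":[0,0,-0.06],"jaw":2}]'
python3 -m creep '[{"linear":[0,0,4],"dr":[0,0,0],"jaw":2},{"linear":[0,0,8],"dr":[0,0,0],"jaw":2},{"linear":[0,0,9.8],"dr":[0,0,0],"jaw":2},{"linear":[0,0,10.4],"dr":[0,0,0],"jaw":2},{"linear":[0,0,10.6],"dr":[0,0,0],"jaw":2}]'
python3 -c "
from h import *
s=ctrl.read_state();print(s['position'],s['wrist_force'],s['finger_gap'])"
```

```text
clock: 12.22
position: [0.4557, -0.0835, 0.2428]
orientation: [-179.9, 0.0, 3.8]
wrist_force: [-0.7, -0.9, -1.8]
finger_gap: 0.0298
clock: 12.85
position: [0.456, -0.0884, 0.1369]
orientation: [180.0, 0.0, 3.3]
wrist_force: [0.2, -1.0, -0.6]
finger_gap: 0.0298
[ 0.45597935 -0.08836515  0.13690537] [ 0.21598587 -0.97646321 -0.64776047] 0.02984872659542717
```

Weight is partly on the pan, so I'll release and then go to block B at (0.4535,-0.4155).

```bash
python3 -m creep '[{"linear":[0,0,0.1],"dr":[0,0,0],"jaw":4.2},{"linear":[0,0,0.1],"dr":[0,0,0],"jaw":4.2},{"linear":[0,0,0.1],"dr":[0,0,0],"jaw":4.2},{"linear":[0,0,-6],"dr":[0,0,0],"jaw":4.2},{"linear":[0,0,-10],"dr":[0,0,0],"jaw":4.2}]'
python3 -m creep '[{"linear":[-0.4,6,0],"dr":[0,0,0.03],"jaw":4.6},{"linear":[-0.8,12,0],"dr":[0,0,0.06],"jaw":4.6},{"linear":[-1.2,18,0],"dr":[0,0,0.06],"jaw":4.6},{"linear":[-1.6,24,0],"dr":[0,0,0.06],"jaw":4.6},{"linear":[-2,29,0],"dr":[0,0,0.06],"jaw":4.6}]'
python3 - <<'E'
from h import *
p=viewer.read_camera('top')
hsv=cv2.cvtColor(p["image"],cv2.COLOR_RGB2HSV);m=cv2.inRange(hsv,(100,120,40),(125,255,255))
n,l,st,c=cv2.connectedComponentsWithStats(m)
for i in range(1,n):
    if st[i,4]>40: print(st[i],np.round(ray(p,*c[i],.02),4))
q=shot('scene','s4.png',(180,170,440,340),3)
for x in(p,q):print([(round(d["p"],2),np.round(d["centre"],3)) for d in viewer.spot_in("block1",x)])
print(tool([.4535,-.4155,.026]))
E
```

```text
clock: 13.48
position: [0.4564, -0.0877, 0.2385]
orientation: [180.0, -0.1, 3.4]
wrist_force: [0.2, -0.0, -0.7]
finger_gap: 0.0418
clock: 14.1
position: [0.4526, -0.381, 0.237]
orientation: [180.0, -0.0, -0.2]
wrist_force: [1.2, -0.1, 0.8]
finger_gap: 0.0459
[337 190  13  13 131] [ 0.679  -0.0662  0.02  ]
[349 272  13  10  76] [ 0.4867 -0.0928  0.02  ]
[282 276  13  10  78] [0.478  0.0672 0.02  ]
[352 289  12  10  82] [ 0.4455 -0.099   0.02  ]
[283 293  13  12 115] [0.4354 0.0655 0.02  ]
[351 303  13  10  90] [ 0.4127 -0.0968  0.02  ]
[284 307  13  11  97] [0.4041 0.0624 0.02  ]
[   0  368   46  112 2885] [0.1561 0.6673 0.02  ]
[(0.89, array([ 0.457, -0.088,  0.122])), (0.54, array([ 0.494, -0.422,  0.02 ]))]
[(0.95, array([ 0.469, -0.073,  0.128])), (0.66, array([ 0.46 , -0.407,  0.027])), (0.31, array([ 0.678, -0.061,  0.06 ]))]
[ 0.11  3.66 21.05]
```

View pics/s4.png

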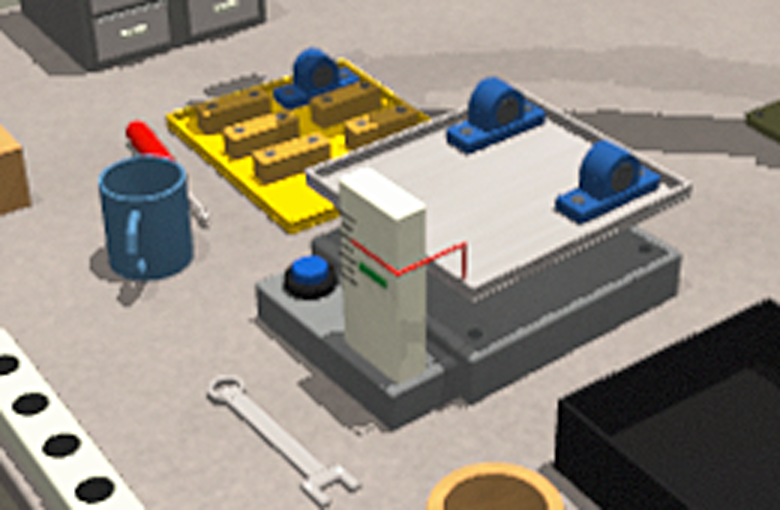

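Two blocks are on the pan, and block B is still in the tray.

```bash
python3 -m creep '[{"linear":[0.1,3.6,3],"dr":[0,0,0],"jaw":4.6},{"linear":[0.1,3.6,9],"dr":[0,0,0],"jaw":4.6},{"linear":[0.1,3.6,15],"dr":[0,0,0],"jaw":4.6},{"linear":[0.1,3.6,19.5],"dr":[0,0,0],"jaw":4.6},{"linear":[0.1,3.6,21],"dr":[0,0,0],"jaw":4.6}]'
python3 -m creep '[{"linear":[0,0,0],"dr":[0,0,0],"jaw":4.6},{"linear":[0,0,0],"dr":[0,0,0],"jaw":2},{"linear":[0,0,0],"dr":[0,0,0],"jaw":2},{"linear":[0,0,0],"dr":[0,0,0],"jaw":2},{"linear":[0,0,0],"dr":[0,0,0],"jaw":2}]' 30
python3 -m creep '[{"linear":[0,0,-2],"dr":[0,0,0],"jaw":2},{"linear":[0,0,-7],"dr":[0,0,0],"jaw":2},{"linear":[0,0,-13],"dr":[0,0,0],"jaw":2},{"linear":[0,0,-19],"dr":[0,0,0],"jaw":2},{"linear":[0,0,-21.5],"dr":[0,0,0],"jaw":2}]'
python3 -c "
from h import *
print(tool([.4524,-.0127,.24]))"
```

```text
clock: 14.92
position: [0.4539, -0.4115, 0.0248]
orientation: [-179.8, 0.1, 0.1]
wrist_force: [0.0, 0.8, 0.0]
finger_gap: 0.0459
clock: 15.55
position: [0.4553, -0.4153, 0.0285]
orientation: [179.9, -0.2, -0.1]
wrist_force: [1.2, -0.1, 6.8]
finger_gap: 0.0297
clock: 16.18
position: [0.455, -0.4151, 0.2469]
orientation: [179.8, -0.3, -0.1]
wrist_force: [0.8, -0.0, -2.3]
finger_gap: 0.0301
[ -0.32 -40.25   0.53]
```

```bash
python3 -m creep '[{"linear":[-0.1,-5,0],"dr":[0,0,-0.03],"jaw":2},{"linear":[-0.1,-10,0],"dr":[0,0,-0.06],"jaw":2},{"linear":[-0.1,-15,0],"dr":[0,0,-0.06],"jaw":2},{"linear":[-0.2,-20,0],"dr":[0,0,-0.06],"jaw":2},{"linear":[-0.3,-25,0],"dr":[0,0,-0.06],"jaw":2}]'
python3 -m creep '[{"linear":[0.5,-5,0],"dr":[0,0,0],"jaw":2},{"linear":[0.8,-10,0],"dr":[0,0,0],"jaw":2},{"linear":[0.9,-15.2,0],"dr":[0,0,0],"jaw":2},{"linear":[0.9,-15.2,0],"dr":[0,0,0],"jaw":2},{"linear":[0.9,-15.2,0],"dr":[0,0,0],"jaw":2}]'
python3 -c "
from h import *
print(tool([.4524,-.0127,.131]),ctrl.read_state()['finger_gap'])"
```

```text
clock: 16.8
position: [0.4508, -0.1626, 0.2427]
orientation: [180.0, -0.0, 3.4]
wrist_force: [0.7, 1.1, -1.3]
finger_gap: 0.0298
clock: 17.42
position: [0.4511, -0.0127, 0.2423]
orientation: [180.0, -0.0, 3.4]
wrist_force: [0.3, -0.2, -1.0]
finger_gap: 0.0297
[ 0.12  0.   11.13] 0.029662243449336628
```

```bash
python3 -m creep '[{"linear":[0.1,0,4],"dr":[0,0,0],"jaw":2},{"linear":[0.1,0,8],"dr":[0,0,0],"jaw":2},{"linear":[0.1,0,10.4],"dr":[0,0,0],"jaw":2},{"linear":[0.1,0,11],"dr":[0,0,0],"jaw":2},{"linear":[0.1,0,11.1],"dr":[0,0,0],"jaw":2}]'
python3 -m creep '[{"linear":[0,0,0.1],"dr":[0,0,0],"jaw":4.2},{"linear":[0,0,0.1],"dr":[0,0,0],"jaw":4.2},{"linear":[0,0,0.1],"dr":[0,0,0],"jaw":4.2},{"linear":[0,0,-6],"dr":[0,0,0],"jaw":4.2},{"linear":[0,0,-10],"dr":[0,0,0],"jaw":4.2}]'
python3 -m creep '[{"linear":[2,6,0],"dr":[0,0,0.03],"jaw":4.2},{"linear":[4,12,0],"dr":[0,0,0.06],"jaw":4.2},{"linear":[6,18,0],"dr":[0,0,0.06],"jaw":4.2},{"linear":[8,23,0],"dr":[0,0,0.06],"jaw":4.2},{"linear":[9,28,0],"dr":[0,0,0.06],"jaw":4.2}]'
cat >> h.py <<'E'
def heights(p):
    "pointer minus marker on column far face, mm of drop"
    im=p["image"].astype(int);y0,y1,x0,x1=215,305,285,318
    s=im[y0:y1,x0:x1];r,g,b=s[...,0],s[...,1],s[...,2]
    wr=np.clip(r-np.maximum(g,b)-40,0,None);wg=np.clip(g-np.maximum(r,b)-15,0,None)
    wr[:,:]=wr
    X=.677+.015;out={}
    gy,gx=np.nonzero(wg);cols=range(gx.min()+1,gx.max())if len(gx) else []
    rows=np.arange(y0,y1);d=[]
    for c in cols:
        if wr[:,c].sum()>20 and wg[:,c].sum()>10:
            d.append(((c+x0),(wr[:,c]*rows).sum()/wr[:,c].sum(),(wg[:,c]*rows).sum()/wg[:,c].sum()))
    d=np.array(d)
    c,ur,ug=d.mean(0)
    K=np.array(p["intrinsics"]);T=np.array(p["world_from_camera"])
    def hz(u,v):
        n=np.array([np.cos(np.radians(3.4)),np.sin(np.radians(3.4)),0]);P=np.array([.512,-.009,0])+n*.184
        q=T[:3,:3]@np.linalg.solve(K,[u,v,1]);o=T[:3,3];return (o+q*((P-o)@n)/(q@n))
    a,b=hz(c,ur),hz(c,ug)
    return np.round(d,1),a.round(4),b.round(4),round((a[2]-b[2])*1000,1)
E
python3 - <<'E'
from h import *
p=shot('scene','s5.png',(180,170,440,340),3)
try:
    print(heights(p)); 
    print("start",[float((lambda im:0)(0))])
except Exception as e: print(e)
t=viewer.read_camera('top')
print([(round(d["p"],2),np.round(d["centre"],3)) for d in viewer.spot_in("bar1",t)])
print(tool([.5587,-.292,.010]))
E
```

```text
clock: 18.05
position: [0.4526, -0.0132, 0.1311]
orientation: [180.0, -0.0, 3.3]
wrist_force: [-0.4, -0.0, -1.6]
finger_gap: 0.0296
clock: 18.68
position: [0.4527, -0.0119, 0.2324]
orientation: [-180.0, -0.0, 3.4]
wrist_force: [0.4, -0.2, -0.4]
finger_gap: 0.042
clock: 19.3
position: [0.5597, -0.2879, 0.2309]
orientation: [-180.0, -0.1, -0.1]
wrist_force: [0.1, -0.1, -0.1]
finger_gap: 0.0419
(array([[300. , 254.7, 258.3],
       [301. , 255.4, 259. ],
       [302. , 256.1, 259.9],
       [303. , 256.8, 260.4],
       [304. , 257.6, 261.3],
       [305. , 258.4, 262. ],
       [306. , 259.1, 262.7],
       [307. , 259.7, 263.4],
       [308. , 260.5, 264. ]]), array([0.692 , 0.0641, 0.1411]), array([0.692 , 0.0638, 0.1305]), np.float64(10.6))
start [0.0]
[(0.87, array([ 0.449, -0.358,  0.031])), (0.79, array([ 0.453, -0.292,  0.035])), (0.48, array([ 0.452, -0.016,  0.115])), (0.38, array([ 0.53 , -0.299,  0.03 ]))]
[ 0.07  0.17 22.04]
```

View pics/s5.png

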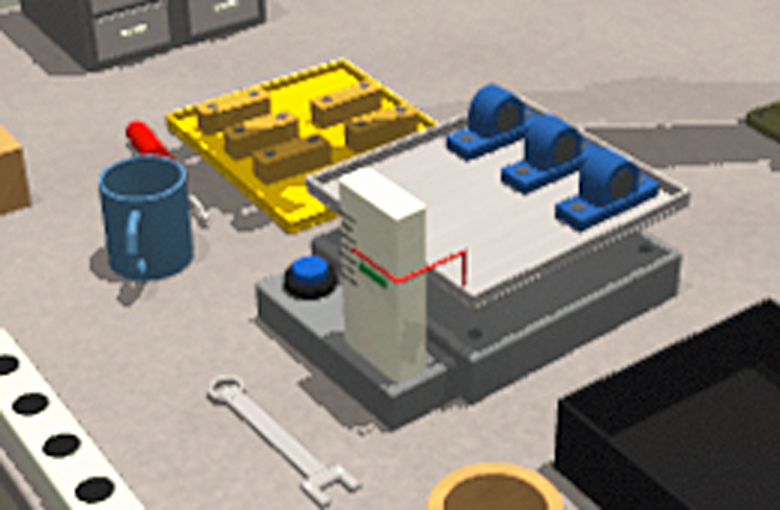

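All three blocks are on the pan. The pointer is about 10.6 mm above the marker, so two bars are needed. Picking the bar at (0.559,-0.292).

```bash
python3 -m creep '[{"linear":[0.1,0.2,5],"dr":[0,0,0],"jaw":4.2},{"linear":[0.1,0.2,11],"dr":[0,0,0],"jaw":4.2},{"linear":[0.1,0.2,17],"dr":[0,0,0],"jaw":4.2},{"linear":[0.1,0.2,21],"dr":[0,0,0],"jaw":4.2},{"linear":[0.1,0.2,21.8],"dr":[0,0,0],"jaw":4.2}]'
python3 -m creep '[{"linear":[0,0,0],"dr":[0,0,0],"jaw":4.2},{"linear":[0,0,0],"dr":[0,0,0],"jaw":1.8},{"linear":[0,0,0],"dr":[0,0,0],"jaw":1.8},{"linear":[0,0,0],"dr":[0,0,0],"jaw":1.8},{"linear":[0,0,0],"dr":[0,0,0],"jaw":1.8}]' 30
python3 -m creep '[{"linear":[0,0,-2],"dr":[0,0,0],"jaw":1.8},{"linear":[0,0,-7],"dr":[0,0,0],"jaw":1.8},{"linear":[0,0,-13],"dr":[0,0,0],"jaw":1.8},{"linear":[0,0,-19],"dr":[0,0,0],"jaw":1.8},{"linear":[0,0,-22.5],"dr":[0,0,0],"jaw":1.8}]'
python3 -c "
from h import *
r=R.from_euler('z',3.4,degrees=True)
for l in([.06,.055,0],[.06,-.01,0]):
  w=r.apply(l)+[.5123,-.0091,.24];print(w,tool(w))"
```

```text
clock: 20.08
position: [0.5581, -0.2858, 0.0106]
orientation: [-179.8, 0.3, 0.0]
wrist_force: [-0.4, 0.5, 0.9]
finger_gap: 0.0424
clock: 20.7
position: [0.561, -0.2891, 0.0146]
orientation: [179.9, -0.2, -0.1]
wrist_force: [-0.4, -0.2, 7.3]
finger_gap: 0.026
clock: 21.32
position: [0.5604, -0.2884, 0.2424]
orientation: [179.9, -0.3, -0.1]
wrist_force: [0.8, -0.6, -1.4]
finger_gap: 0.0255
[0.56893254 0.04936157 0.24      ] [  0.81 -33.78   0.19]
[ 0.57278745 -0.01552402  0.24      ] [  1.2  -27.29   0.2 ]
```

```bash
python3 -m creep '[{"linear":[0.1,-5,0],"dr":[0,0,-0.03],"jaw":1.8},{"linear":[0.2,-10,0],"dr":[0,0,-0.06],"jaw":1.8},{"linear":[0.3,-15,0],"dr":[0,0,-0.06],"jaw":1.8},{"linear":[0.4,-20,0],"dr":[0,0,-0.06],"jaw":1.8},{"linear":[0.5,-25,0],"dr":[0,0,-0.06],"jaw":1.8}]'
python3 -m creep '[{"linear":[0.5,-4.5,0],"dr":[0,0,0],"jaw":1.8},{"linear":[0.8,-8.8,0],"dr":[0,0,0],"jaw":1.8},{"linear":[0.8,-8.8,0],"dr":[0,0,0],"jaw":1.8},{"linear":[0.8,-8.8,0],"dr":[0,0,0],"jaw":1.8}]'
python3 -c "
from h import *
print(tool([.569,.0494,.111]),ctrl.read_state()['finger_gap'])"
```

```text
clock: 21.95
position: [0.5644, -0.0365, 0.2388]
orientation: [-180.0, -0.0, 3.4]
wrist_force: [1.2, 0.3, -2.0]
finger_gap: 0.0256
clock: 22.45
position: [0.5675, 0.0493, 0.2384]
orientation: [179.9, -0.0, 3.4]
wrist_force: [0.6, 0.5, -2.2]
finger_gap: 0.0259
[ 0.15 -0.02 12.74] 0.025907853061177287
```

```bash
python3 -m creep '[{"linear":[0.1,0,4],"dr":[0,0,0],"jaw":1.8},{"linear":[0.1,0,9],"dr":[0,0,0],"jaw":1.8},{"linear":[0.1,0,12],"dr":[0,0,0],"jaw":1.8},{"linear":[0.1,0,12.7],"dr":[0,0,0],"jaw":1.8},{"linear":[0.1,0,12.8],"dr":[0,0,0],"jaw":1.8}]'
python3 -m creep '[{"linear":[0,0,0.1],"dr":[0,0,0],"jaw":4},{"linear":[0,0,0.1],"dr":[0,0,0],"jaw":4},{"linear":[0,0,0.1],"dr":[0,0,0],"jaw":4},{"linear":[0,0,-6],"dr":[0,0,0],"jaw":4},{"linear":[0,0,-12],"dr":[0,0,0],"jaw":4}]'
python3 -m creep '[{"linear":[-0.4,6,0],"dr":[0,0,0.03],"jaw":4.2},{"linear":[-0.8,12,0],"dr":[0,0,0.06],"jaw":4.2},{"linear":[-1.2,18,0],"dr":[0,0,0.06],"jaw":4.2},{"linear":[-1.6,24,0],"dr":[0,0,0.06],"jaw":4.2},{"linear":[-2,30,0],"dr":[0,0,0.06],"jaw":4.2}]'
python3 -m creep '[{"linear":[-1,5,0],"dr":[0,0,0],"jaw":4.2},{"linear":[-1.2,10,0],"dr":[0,0,0],"jaw":4.2},{"linear":[-1.2,10,0],"dr":[0,0,0],"jaw":4.2}]'
python3 - <<'E'
from h import *
p=shot('scene','s6.png',(180,170,440,340),3)
print(heights(p)[1:]); print(tool([.5584,-.3519,.010]))
E
```

```text
clock: 23.08
position: [0.5692, 0.0489, 0.1103]
orientation: [180.0, -0.0, 3.3]
wrist_force: [-0.2, -0.6, -0.8]
finger_gap: 0.026
clock: 23.7
position: [0.5685, 0.0501, 0.2309]
orientation: [180.0, 0.1, 3.4]
wrist_force: [0.1, 0.1, 0.9]
finger_gap: 0.0401
clock: 24.32
position: [0.5664, -0.2524, 0.2302]
orientation: [180.0, -0.0, -0.1]
wrist_force: [-0.1, 0.8, 0.3]
finger_gap: 0.0421
clock: 24.7
position: [0.5521, -0.3568, 0.2297]
orientation: [179.8, 0.0, -0.5]
wrist_force: [0.3, 1.0, -1.1]
finger_gap: 0.0423
(array([0.692 , 0.0639, 0.135 ]), array([0.692 , 0.0637, 0.128 ]), np.float64(7.0))
[ 0.51 -0.12 21.97]
```

View pics/s6.png

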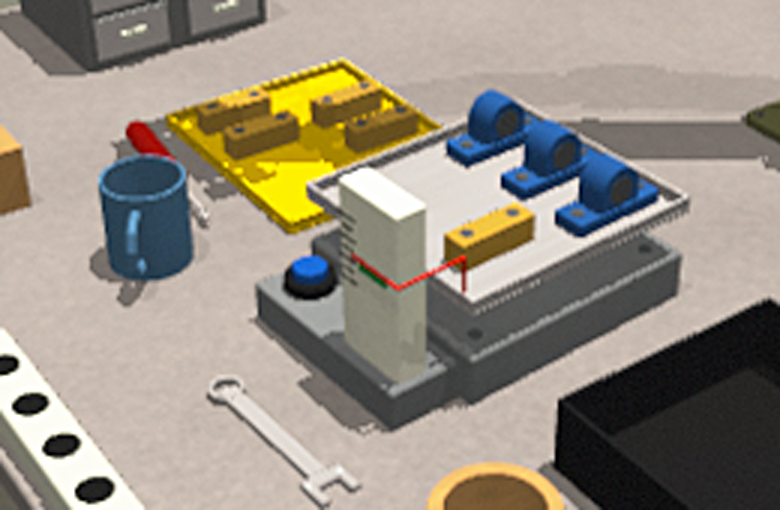

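The pointer is now about 4.5 mm above the marker's middle (135.0 against 130.5 mm), so I'll add the second bar.

```bash
python3 -m creep '[{"linear":[0.3,0,5],"dr":[0,0,0],"jaw":4.2},{"linear":[0.3,0,11],"dr":[0,0,0],"jaw":4.2},{"linear":[0.3,0,17],"dr":[0,0,0],"jaw":4.2},{"linear":[0.3,0,21],"dr":[0,0,0],"jaw":4.2},{"linear":[0.3,0,21.8],"dr":[0,0,0],"jaw":4.2}]'
python3 -m creep '[{"linear":[0,0,0],"dr":[0,0,0],"jaw":4.2},{"linear":[0,0,0],"dr":[0,0,0],"jaw":1.8},{"linear":[0,0,0],"dr":[0,0,0],"jaw":1.8},{"linear":[0,0,0],"dr":[0,0,0],"jaw":1.8},{"linear":[0,0,0],"dr":[0,0,0],"jaw":1.8}]' 30
python3 -m creep '[{"linear":[0,0,-2],"dr":[0,0,0],"jaw":1.8},{"linear":[0,0,-7],"dr":[0,0,0],"jaw":1.8},{"linear":[0,0,-13],"dr":[0,0,0],"jaw":1.8},{"linear":[0,0,-19],"dr":[0,0,0],"jaw":1.8},{"linear":[0,0,-22.5],"dr":[0,0,0],"jaw":1.8}]'
python3 -m creep '[{"linear":[0.1,-5,0],"dr":[0,0,-0.03],"jaw":1.8},{"linear":[0.2,-10,0],"dr":[0,0,-0.06],"jaw":1.8},{"linear":[0.3,-15,0],"dr":[0,0,-0.06],"jaw":1.8},{"linear":[0.4,-20,0],"dr":[0,0,-0.06],"jaw":1.8},{"linear":[0.5,-25,0],"dr":[0,0,-0.06],"jaw":1.8}]'
python3 -c "
from h import *
print(tool([.5728,-.0155,.24]),ctrl.read_state()['finger_gap'])"
```

```text
clock: 25.38
position: [0.5565, -0.3474, 0.0093]
orientation: [-179.8, 0.2, 0.1]
wrist_force: [-0.1, 0.2, 0.3]
finger_gap: 0.0422
clock: 26.0
position: [0.5588, -0.3516, 0.0139]
orientation: [179.9, -0.2, -0.1]
wrist_force: [-0.5, -0.6, 7.1]
finger_gap: 0.0258
clock: 26.62
position: [0.5581, -0.3508, 0.2416]
orientation: [179.9, -0.3, -0.1]
wrist_force: [0.9, 0.0, -1.8]
finger_gap: 0.0257
clock: 27.25
position: [0.5622, -0.0988, 0.2379]
orientation: [-180.0, -0.0, 3.4]
wrist_force: [0.7, 0.4, -1.9]
finger_gap: 0.026
[ 1.55 -8.25 -0.21] 0.025972107188595193
```

```bash
python3 -m creep '[{"linear":[0.8,-4.5,0],"dr":[0,0,0],"jaw":1.8},{"linear":[1.5,-8.2,0],"dr":[0,0,0],"jaw":1.8},{"linear":[1.5,-8.2,0],"dr":[0,0,0],"jaw":1.8},{"linear":[1.5,-8.2,4],"dr":[0,0,0],"jaw":1.8},{"linear":[1.5,-8.2,9],"dr":[0,0,0],"jaw":1.8}]'
python3 -m creep '[{"linear":[0,0,2.5],"dr":[0,0,0],"jaw":1.8},{"linear":[0,0,3.8],"dr":[0,0,0],"jaw":1.8},{"linear":[0,0,4.3],"dr":[0,0,0],"jaw":1.8},{"linear":[0,0,4.3],"dr":[0,0,0],"jaw":1.8}]'
python3 -m creep '[{"linear":[0,0,0.1],"dr":[0,0,0],"jaw":4},{"linear":[0,0,0.1],"dr":[0,0,0],"jaw":4},{"linear":[0,0,0.1],"dr":[0,0,0],"jaw":4},{"linear":[0,0,-6],"dr":[0,0,0],"jaw":4},{"linear":[0,0,-12],"dr":[0,0,0],"jaw":4}]'
python3 -m creep '[{"linear":[1.5,5,0],"dr":[0,0,0],"jaw":4},{"linear":[3,11,0],"dr":[0,0,0],"jaw":4},{"linear":[3,17,0],"dr":[0,0,0],"jaw":4},{"linear":[3,17,0],"dr":[0,0,0],"jaw":4},{"linear":[3,17,0],"dr":[0,0,0],"jaw":4}]'
python3 -m creep '[{"linear":[0,0,0],"dr":[0,0,0],"jaw":4},{"linear":[0,0,0],"dr":[0,0,0],"jaw":4},{"linear":[0,0,0],"dr":[0,0,0],"jaw":4},{"linear":[0,0,0],"dr":[0,0,0],"jaw":4}]'
python3 - <<'E'
from h import *
p=viewer.read_camera('scene')
a=cv2.resize(p["image"][195:295,235:360],None,fx=6,fy=6,interpolation=cv2.INTER_CUBIC);cv2.imwrite("pics/s7.png",a[:,:,::-1])
print(heights(p))
t=viewer.read_camera('top')
for n in("log_top","pan","mug"):print(n,[(round(d["p"],2),np.round(d["centre"],3)) for x in(p,t) for d in viewer.spot_in(n,x)[:2]])
E
```

```text
clock: 27.88
position: [0.5739, -0.0194, 0.1476]
orientation: [179.9, -0.2, 3.3]
wrist_force: [-0.0, 0.4, -2.4]
finger_gap: 0.0258
clock: 28.38
position: [0.5734, -0.0182, 0.1045]
orientation: [180.0, -0.1, 3.3]
wrist_force: [-0.3, 0.3, -0.7]
finger_gap: 0.0256
clock: 29.0
position: [0.5724, -0.0177, 0.2247]
orientation: [-180.0, 0.1, 3.4]
wrist_force: [1.6, 0.3, -1.3]
finger_gap: 0.0396
clock: 29.62
position: [0.6126, -0.1852, 0.2236]
orientation: [-179.9, 0.0, 3.4]
wrist_force: [-0.3, 0.3, 0.7]
finger_gap: 0.0399
clock: 30.12
position: [0.6129, -0.1854, 0.2238]
orientation: [180.0, -0.0, 3.4]
wrist_force: [1.1, -0.5, -0.1]
finger_gap: 0.0401
(array([[301. , 257.5, 257.7],
       [302. , 260.4, 258.6],
       [303. , 261. , 259. ],
       [304. , 259.2, 259.8],
       [305. , 262.7, 260.8],
       [306. , 262.8, 261.6],
       [307. , 260.8, 262.4],
       [308. , 264.8, 262.9]]), array([0.6919, 0.0658, 0.1318]), array([0.6919, 0.0659, 0.1342]), np.float64(-2.3))
log_top [(0.45, array([ 0.677, -0.06 ,  0.063])), (0.17, array([ 0.47 , -0.074,  0.11 ])), (0.48, array([ 0.678, -0.063,  0.062]))]
pan [(0.87, array([0.53 , 0.052, 0.092])), (0.5, array([ 0.451, -0.282,  0.028])), (0.72, array([ 0.525, -0.008,  0.095])), (0.41, array([ 0.459, -0.085,  0.106]))]
mug [(0.96, array([ 0.751, -0.214,  0.059])), (0.17, array([ 0.469, -0.072,  0.112])), (0.69, array([ 0.762, -0.236,  0.037])), (0.38, array([ 0.53 , -0.008,  0.091]))]
```

View pics/s7.png

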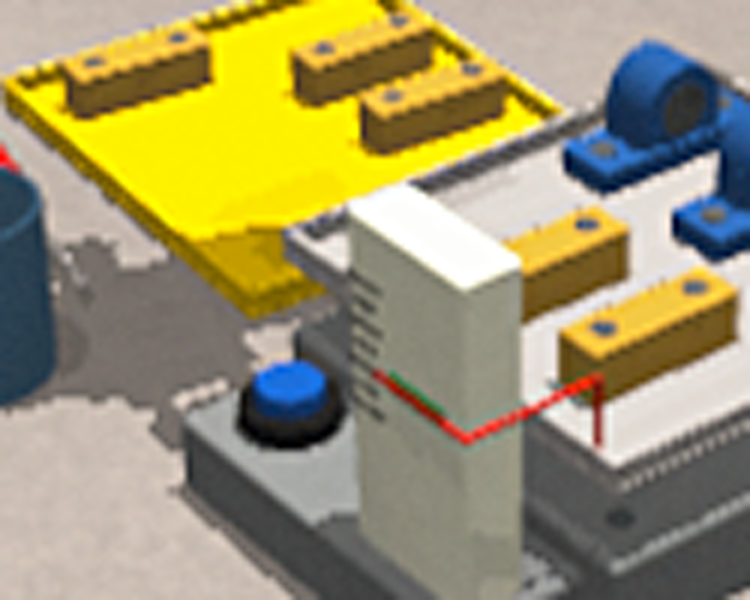

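The pointer is in the lower half of the green, about 2 mm below its middle by line comparison, and the pan is at rest. To keep the gripper body clear of the column, I'll press the button with just the +y finger of the opened gripper.

```bash
python3 -m creep '[{"linear":[2,-2,0],"dr":[0,0,0],"jaw":8},{"linear":[7.2,-7,0],"dr":[0,0,0],"jaw":8},{"linear":[7.2,-7,4],"dr":[0,0,0],"jaw":8},{"linear":[7.2,-7,9],"dr":[0,0,0],"jaw":8},{"linear":[7.2,-7,12],"dr":[0,0,0],"jaw":8}]'
python3 -m creep '[{"linear":[0,0,0],"dr":[0,0,0],"jaw":8},{"linear":[0,0,0],"dr":[0,0,0],"jaw":8}]'
python3 - <<'E'
from h import *
p=viewer.read_camera('scene')
a=cv2.resize(p["image"][175:325,215:415],None,fx=4,fy=4,interpolation=cv2.INTER_CUBIC);cv2.imwrite("pics/s8.png",a[:,:,::-1])
print(tool([.681,-.111,.062]))
E
```

```text
clock: 31.15
position: [0.6793, -0.1112, 0.101]
orientation: [-180.0, 0.2, 3.4]
wrist_force: [0.3, 0.6, -1.2]
finger_gap: 0.0799
clock: 31.4
position: [0.6817, -0.1119, 0.1052]
orientation: [180.0, -0.1, 3.4]
wrist_force: [0.3, -0.7, 0.5]
finger_gap: 0.0798
[-0.11 -0.1   4.37]
```

View pics/s8.png

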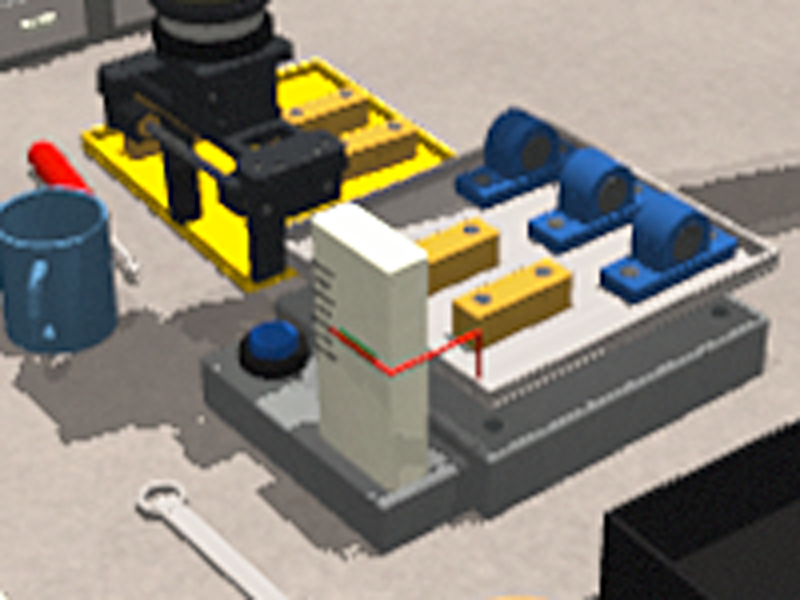

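The finger tip at crop (268,280) is directly above the button at (275,340), and the column is clear. Pressing gently.

```bash
python3 -m creep '[{"linear":[0,0,2.5],"dr":[0,0,0],"jaw":8},{"linear":[0,0,4],"dr":[0,0,0],"jaw":8},{"linear":[0,0,4.6],"dr":[0,0,0],"jaw":8},{"linear":[0,0,4.9],"dr":[0,0,0],"jaw":8},{"linear":[0,0,4.9],"dr":[0,0,0],"jaw":8}]'
python3 - <<'E'
from h import *
p=viewer.read_camera('scene')
a=cv2.resize(p["image"][205:305,235:385],None,fx=5,fy=5,interpolation=cv2.INTER_CUBIC);cv2.imwrite("pics/s9.png",a[:,:,::-1])
E
```

```text
clock: 32.08
position: [0.6808, -0.1117, 0.0565]
orientation: [180.0, -0.0, 3.4]
wrist_force: [-2.1, 0.2, 7.1]
finger_gap: 0.08
```

View pics/s9.png

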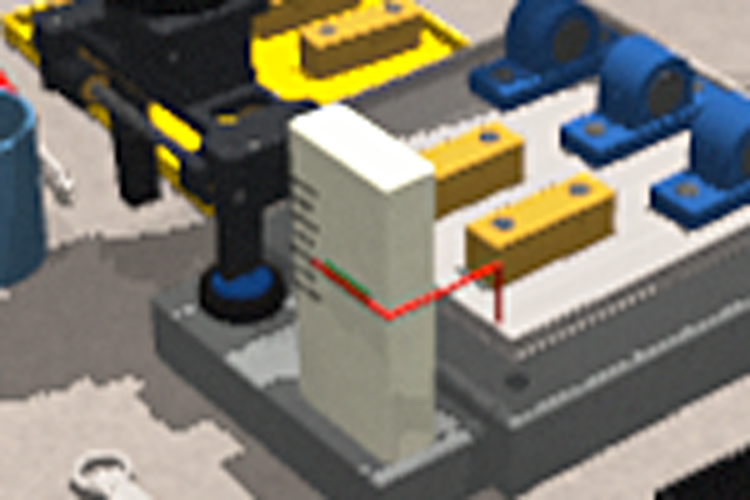

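The button is down at 7 N. I'll push a little further to be sure it bottoms out, then lift off and clear away.

```bash
python3 -m creep '[{"linear":[0,0,0.2],"dr":[0,0,0],"jaw":8},{"linear":[0,0,0.2],"dr":[0,0,0],"jaw":8}]'
python3 -m creep '[{"linear":[0,0,-4],"dr":[0,0,0],"jaw":8},{"linear":[0,0,-9],"dr":[0,0,0],"jaw":8},{"linear":[0,0,-15],"dr":[0,0,0],"jaw":8},{"linear":[-3,4,-18],"dr":[0,0,0],"jaw":8},{"linear":[-7,10,-18],"dr":[0,0,0],"jaw":8}]'
python3 -m creep '[{"linear":[-3,6,0],"dr":[0,0,0],"jaw":8},{"linear":[-6,12,0],"dr":[0,0,0],"jaw":8},{"linear":[-6,12,0],"dr":[0,0,0],"jaw":8},{"linear":[-6,12,0],"dr":[0,0,0],"jaw":8},{"linear":[-6,12,0],"dr":[0,0,0],"jaw":8}]'
python3 - <<'E'
from h import *
p=viewer.read_camera('scene')
im=p["image"].astype(int)
for c in range(299,310):
    col=im[250:275,c]; i=np.argmax(col[:,0]-col[:,1:].max(1)); g=np.nonzero(col[:,1]-np.maximum(col[:,0],col[:,2])>10)[0]
    print(c,250+i,(250+g).tolist())
a=cv2.resize(p["image"][170:320,215:415],None,fx=4,fy=4,interpolation=cv2.INTER_CUBIC);cv2.imwrite("pics/s10.png",a[:,:,::-1])
E
```

```text
clock: 32.38
position: [0.6809, -0.1117, 0.0563]
orientation: [180.0, -0.1, 3.4]
wrist_force: [-7.1, 0.6, 18.3]
finger_gap: 0.0799
clock: 33.0
position: [0.6239, -0.2071, 0.237]
orientation: [179.9, -0.5, 3.6]
wrist_force: [-0.2, -0.9, -0.3]
finger_gap: 0.0798
clock: 33.62
position: [0.5701, -0.3279, 0.233]
orientation: [-179.9, -0.1, 3.6]
wrist_force: [0.6, 0.6, 0.3]
finger_gap: 0.0798
299 258 []
300 259 [256, 257, 261]
301 260 [257, 258]
302 260 [258, 259]
303 261 [259, 263]
304 262 [259, 260]
305 263 [260, 261]
306 263 [261, 262]
307 264 [262, 266]
308 265 [262, 263]
309 266 []
```

View pics/s10.png

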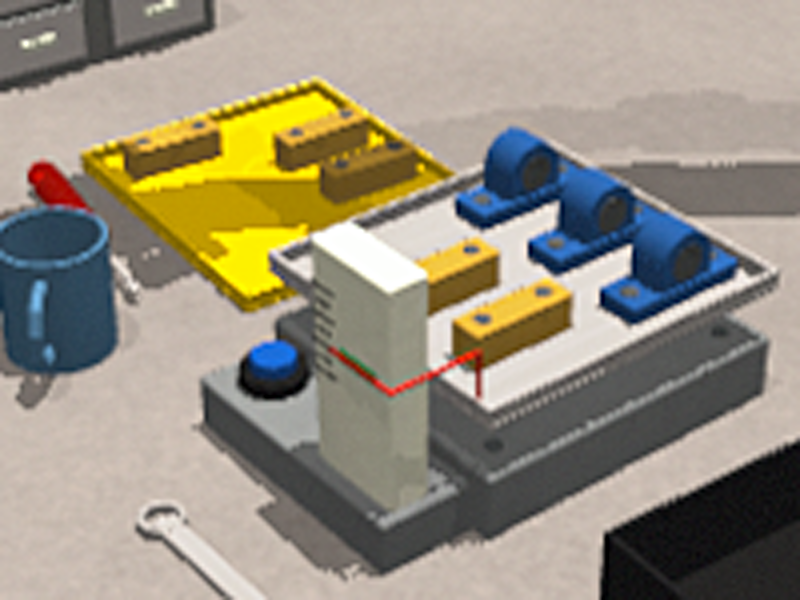

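```bash
python3 -c "
from rig import finish_job
print(finish_job())"
```

```text
the job is handed in; nothing more can be done
None
```

The job is done and handed in at about 34 s on the robot's clock. I laid the tote block on the empty pan first, then the two blue blocks from the tray. Two brass bars followed, and the other three bars stayed in the tray. With everything released I pressed the log button with one finger, let it spring back and moved the arm clear.

- **Pointer:** The pan was at rest and the pointer stood in the lower half of the green, about 2 mm below its middle. My automatic pixel reading was unreliable once red and green overlapped. It showed 7.0 mm for what was really about 4.5 mm, and in the final state it mixed the two colours. The 2 mm figure therefore comes from comparing line positions, which agrees with the weight estimate (−1.7 to −1.9 mm). Slivers of green were also still visible below the pointer in places.
- **Log button:** It bottomed out at 18 N and stands out again in the last picture.
- **Bystanders:** The mug and screwdriver looked unmoved in the last picture, as did the part of the spanner in view. The tape was outside that crop, so I did not recheck it.

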